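# Slide the extrusion offcut home in its sleeve

### The job

Put the aluminium extrusion offcut away: slide it lengthwise into the large square steel sleeve on the bench until its end is fully home against the sleeve's back wall, and leave it lying there. Leave the file beside it where it is.

Things in the scene. Friction and masses are not known exactly. Their poses are not given: they have to be found in the camera images.
- extrusion: The aluminium extrusion offcut: a straight silvery square bar, 30 wide x 261 long x 31 mm high, about 0.25 kg, loose on the bench on the robot's right, lying roughly across its view beside the file; which of the two is nearer the robot varies. Origin: centre of its underside. y axis along its length (ends at y = -130 and +130 mm, both alike), z up. Home, its origin is 50 mm before the throat.
- sleeves: Holder on the robot's left, fixed: two bare grey sheet-steel sleeves side by side, open underneath (the bench is the floor), mouths facing roughly to the robot's right. The large square one takes the extrusion: inside 42 wide x 40 high x 80 mm deep, wall 3 mm, closed on top and at the back. Origin: on the bench, mid-throat of the large sleeve; x axis points into it, y across, z up.
- lips (a point): Point on the bench in front of the large sleeve (sleeves x = -15 mm, y = 0) where its lead-in lips end: from the throat they widen at 45 degrees to about 72 mm wide (y = -36 to +36) and 57 mm high. Axes as sleeves; the back wall's inner face is 95 mm further along x. The small sleeve beside (centre y = -70 mm, inside 20 wide x 14 mm high, no lips) is too small and stays empty.
- file: A bystander: a flat file with a brown wooden handle, 28 x 255 x 28 mm, loose on the bench roughly parallel to the extrusion. Origin: centre of its underside; y axis along its length, the handle at +y. To be left alone.
Things that resemble listed ones, but are neither listed nor needed, are in the scene too. Several things look just like the sleeves: the one meant starts farthest to the robot's right.

How it is judged:
By the outcome, as a careful person would: the job done as asked, in the order asked, and still so for the second after the job is handed in, with the robot touching nothing.
It also fails if it takes over 43 s, if anything falls off the work surface, if the arm or the gripper's body presses on something with over 40 N, if the wrist force passes 120 N, or if a joint passes its speed limit or range.

### The arm

A 7-joint arm with a two-finger parallel gripper is mounted at the origin on a cart in front of the work surface, level with it; the furniture and walls round the work are solid. World frame = base frame: x ahead of the robot, y to its left, z up, the work surface at z = 0. Lengths are in m, angles in rad, forces in N, time in s.
With the tool pointing down it reaches from about 0.4 to 0.85 m from the base axis. Payload 10.4 kg.
Tool frame: the origin (TCP) lies at the very end of the fingers, on their centre line; the grasp point (between the pads) lies 19 mm behind it; z points along the fingers, y is the direction in which the jaws open and shut (so a half turn about z gives the same grasp; the last joint's range is limited). The gripper opens to 85 mm and grips with 20 to 120 N. Pads are 22 mm wide; open, the fingers measure 114 mm over their backs; the gripper's body (76 mm by 85 mm) begins 54 mm behind the grasp point. The pads swing forward as they close: fully open they stand 13 mm farther back than shut.
Start: joints at [-1.127, 0.332, -0.065, 1.46, 0.022, 1.35, -0.088], TCP at [0.281, 0.558, 0.231] pointing down, gripper open.
Joint ranges: [-2.6, 2.6], [-0.5, 2.12], [-1.47, 1.34], [0.16, 2.42], [-1.27, 4.41], [0.06, 2.06], [-2.6, 2.6]. Speed limits (rad/s): [2.22, 2.22, 2.79, 2.79, 3.14, 3.14, 3.14].

### API

Orientations are given as a unit quaternion [x, y, z, w].
In Python, from workcell import get_obs, camera, camera_info, hand_in gives the robot as it stands.
- The arm moves only by the tool move_arm, never from a script. Its argument "moves" is a list of rows, each a list of 3 entries, a list of its own where there are three numbers: the shift along the tool's x, y, z in units of 25 mm (1.0 is 25 mm), then the turn, a rotation vector about the tool's x, y, z in degrees, then the opening, from 0 (shut) to 1 (fully open). A call has 1 to 5 rows; each row shifts and turns the commanded pose from where the row before left it, along the tool's axes as they then stand; what a row does not reach is not made up. A row lasts 1/8 s, in which the tool goes at most 62.5 mm and 10.7 degrees, less where a joint would pass 70% of its speed; a pose out of reach is approached as far as the arm can. A call is refused whole if a number of a shift passes 1 or a number of a turn 10.7, either way. A call with a gripper value outside its range is refused whole. The fingers move at their own pace and stop on an object; "squeeze" is the grip in N (left out, the last holds). Time passes only in rows, so rows that do not move let the fingers close. It gives the time, the measured TCP pose, the force and the opening at its end, in the units of the state.
- get_obs(): the state, without advancing time (a new reading comes with each control period).
- camera(name): name is "side" or "top" or "wrist"; returns the picture (400x640x3 uint8, red, green, blue); there is no depth.
- camera_info(name): a dict with "fx", "fy", "cx", "cy" (pixels), "origin" and "rotation" of the camera in the world. Camera axes: x right, y down, z forward; pixel columns grow to the right and rows downward; lengths in m; the calibration is good to about 2 mm. A picture is of the moment at which its call begins: read the wrist's pose just before it. camera_info takes no time and is no camera call; for the wrist camera it gives the pose at the moment of the call.
- hand_in(): hands the job in, once; it reports no verdict.
The state is a dict: "clock": time; "joint_pos": joint angles; "joint_velocities": joint speeds; "tau": joint torques, N m; "position": TCP position; "ee_rot": TCP orientation; "ft_force": force on the tool from outside, world axes, zero at the start; "torque": the same for the moment, N m; "grip_width": opening from 0.0 (shut) to 1.0 (fully open).
Only numpy, scipy, OpenCV 4.12 (cv2) and the standard library are available. Lean on these libraries where they do the work, as an engineer would, in place of code of your own. Each camera call takes 0.05 s, during which the arm holds its last target. There are 200 camera calls.

## Working session

There is one attempt and no reset: what is moved stays moved. The work goes in short steps, Python scripts to look and compute and a tool call to move; the robot and the scene stay as the last step left them, time stands still between calls to the robot, and variables do not carry over. Pictures are saved under pics/ and viewed, about 8 in all and at most 12, crops included, and the job is handed in when it is done.

Besides the shell and the picture viewer there is one more tool, called after "Call:" as a command line: name --argument value ..., lists and objects as JSON in quotes. move_arm: Moves the arm, as the interface text tells. Its arguments: {"type":"object","properties":{"moves":{"type":"array","items":{"type":"array"}},"squeeze":{"type":"number"}},"required":["moves"]}

```bash
mkdir -p pics
cat > h.py <<'E'
import numpy as np, cv2
from workcell import get_obs, camera, camera_info, hand_in
from scipy.spatial.transform import Rotation as R
def snap(n,f):
    i=camera_info(n); im=camera(n); cv2.imwrite(f'pics/{f}.png',im[:,:,::-1]); return im,i
def px2w(i,u,v,z):
    d=np.array(i['rotation'])@np.array([(u-i['cx'])/i['fx'],(v-i['cy'])/i['fy'],1]); o=np.array(i['origin'])
    return o+d*(z-o[2])/d[2]
def w2px(i,p):
    c=np.array(i['rotation']).T@(np.array(p)-np.array(i['origin'])); return np.array([i['fx']*c[0]/c[2]+i['cx'],i['fy']*c[1]/c[2]+i['cy']])
E
python3 - <<'E'
from h import *
import json
for n in ['top','side']:
    im,i=snap(n,n+'0'); print(n,i); 
    json.dump({k:np.array(v).tolist() for k,v in i.items()},open(n+'.json','w'))
print(get_obs())
E
```

```text
top {'fx': 448.3907397467932, 'fy': 448.3907397467932, 'cx': 321.996128317639, 'cy': 206.70796391151515, 'origin': array([0.48458232, 0.07801735, 1.47714237]), 'rotation': array([ 0.71299953, -0.70073873,  0.01950328, -0.01471459])}
side {'fx': 490.92264599435777, 'fy': 490.92264599435777, 'cx': 322.9571922880404, 'cy': 196.54605735646967, 'origin': array([ 0.24948147, -1.18928164,  0.74337119]), 'rotation': array([ 0.85246736, -0.10061626,  0.05759094, -0.50976371])}
{'clock': 0.1, 'joint_pos': array([-1.12658161,  0.33282164, -0.06466649,  1.46084619,  0.02158251,
        1.34990766, -0.08849718]), 'joint_velocities': array([-0.00176187, -0.00263265, -0.00097062, -0.00157653,  0.00214258,
       -0.00153945,  0.00134007]), 'tau': array([ 8.53588626e-04, -6.26745844e+01,  4.86775883e-02, -3.92429817e+01,
        1.62541552e-02,  6.95468814e-03, -1.37710788e-05]), 'position': array([0.2811426 , 0.55782273, 0.23059263]), 'ee_rot': array([ 2.31300446e-01,  9.72882156e-01, -6.32229780e-04, -1.23680461e-04]), 'ft_force': array([0.43150126, 0.16937049, 0.55078516]), 'torque': array([ 0.02146945, -0.03330789, -0.01139322]), 'grip_width': 1.0001307757478266}
```

View pics/top0.png

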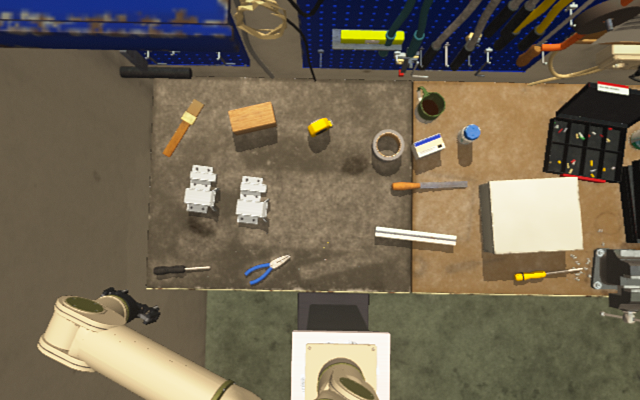

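View pics/side0.png

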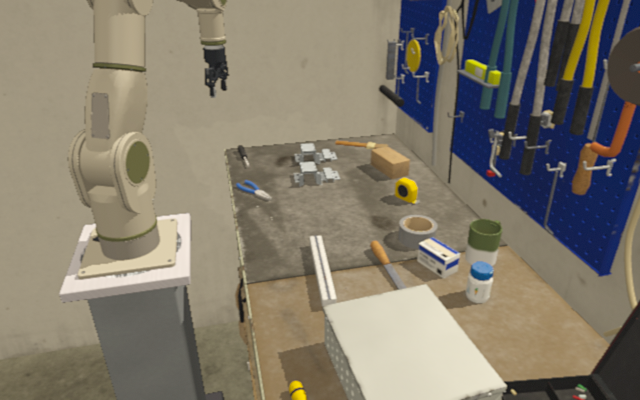

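The top view shows the bar at about (375–456, 228–245), the file at (392–467, 186), and two holders at (200,190) and (252,200). The target is the right-hand one, at 252. I'll enlarge both.

```bash
sed -i "s/np.array(i\['rotation'\])/R.from_quat(i['rotation']).as_matrix()/" h.py
python3 - <<'E'
import cv2,numpy as np
t=cv2.imread('pics/top0.png')
a=cv2.resize(t[165:235,175:285],None,fx=7,fy=7,interpolation=cv2.INTER_CUBIC)[:,:770]
b=cv2.resize(t[215:255,365:475],None,fx=7,fy=7,interpolation=cv2.INTER_CUBIC)[:100*7]
c=np.vstack([a[:,:],b]);c=c[:, :]
print(c.shape)
cv2.imwrite('pics/crop0.png',cv2.resize(c,None,fx=.77,fy=.77))
E
python3 - <<'E'
from h import *
import json
i=json.load(open('top.json'))
for n,u,v,z in [('barA',375,232,.031),('barB',456,240,.031),('sl',252,200,.05),('sl2',200,190,.05)]: print(n,px2w(i,u,v,z))
E
```

```text
(770, 770, 3)
barA [ 0.47610173 -0.10338748  0.031     ]
barB [ 0.45482127 -0.36504865  0.031     ]
sl [0.57126996 0.29224388 0.05      ]
sl2 [0.60026555 0.45850303 0.05      ]
```

View pics/crop0.png

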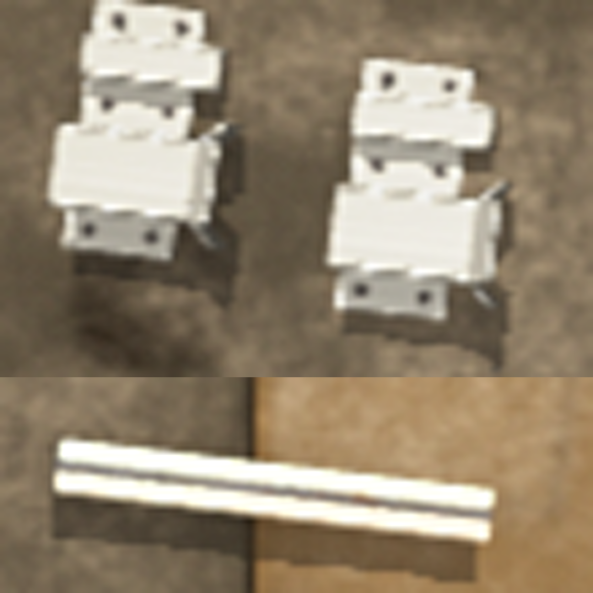

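Run:
```python
from h import *
import json
i=json.load(open('top.json'))
S=lambda u,v,z:px2w(i,175+u/5.39-.4,165+v/5.39-.4,z)
B=lambda u,v:px2w(i,365+u/5.39-.4,215+(v-377)/5.39-.4,.031)
r=[S(*p,.043) for p in [(338,184),(480,199),(470,281),(329,264)]]
b=[B(*p) for p in [(60,439),(494,489),(488,541),(54,491)]]
for n,q in [('roof',r),('bar',b)]:
    for p in q: print(n,p.round(4))
    L=(q[0]+q[3]-q[1]-q[2])/2; W=(q[0]+q[1]-q[2]-q[3])/2
    print('len',np.linalg.norm(L),'wid',np.linalg.norm(W),'angle deg of L',np.degrees(np.arctan2(L[1],L[0])),'W+90',90+np.degrees(np.arctan2(W[1],W[0])),'ctr',sum(q)/4)
print('lips',S(510,183,.0),S(495,304,0))
```

```text
roof [0.5749 0.3404 0.043 ]
roof [0.5675 0.2559 0.043 ]
roof [0.5187 0.2607 0.043 ]
roof [0.5273 0.3444 0.043 ]
len 0.08447247489672217 wid 0.04840141134084789 angle deg of L 84.54362692509925 W+90 84.74905628435678 ctr [0.5470974  0.30035181 0.043     ]
bar [ 0.4951 -0.1055  0.031 ]
bar [ 0.4697 -0.3658  0.031 ]
bar [ 0.4386 -0.3623  0.031 ]
bar [ 0.464  -0.1023  0.031 ]
len 0.2613894298608691 wid 0.031286183821166866 angle deg of L 84.42041551090198 W+90 83.80962112719624 ctr [ 0.46686703 -0.2339892   0.031     ]
lips [0.58009157 0.24314194 0.        ] [0.50593421 0.25059819 0.        ]
```

Sizes match: the roof is 84 × 48 mm against 83 × 48, and the bar is 261 × 31 mm. The bar and sleeve axes both lie near 84.5°. I'll start towards the bar.

Call:
move_arm --moves '[[[-1,-1,0],[0,0,0],1],[[-1,-1,0],[0,0,0],1],[[-1,-1,0],[0,0,0],1],[[-1,-1,0],[0,0,0],1],[[-1,-1,0],[0,0,0],1]]'

```text
clock: 0.72
position: [0.3368, 0.3889, 0.231]
ee_rot: [0.231, 0.973, -0.0, -0.0]
ft_force: [0.4, 0.3, 0.1]
grip_width: 0.998
```

Call:
move_arm --moves '[[[-1,-1,0],[0,0,0],1],[[-1,-1,0],[0,0,0],1],[[-1,-1,0],[0,0,0],1],[[-1,-1,0],[0,0,0],1],[[-1,-1,0],[0,0,0],1]]'

```text
clock: 1.35
position: [0.3921, 0.2211, 0.2311]
ee_rot: [0.231, 0.973, -0.0, -0.0]
ft_force: [0.5, 0.8, 0.4]
grip_width: 1.0
```

Call:
move_arm --moves '[[[-1,-1,0],[0,0,0],1],[[-1,-1,0],[0,0,0],1],[[-1,-1,0],[0,0,0],1],[[-1,-1,0],[0,0,0],1],[[-1,-1,0],[0,0,0],1]]'

```text
clock: 1.98
position: [0.4474, 0.0533, 0.2311]
ee_rot: [0.231, 0.973, 0.0, -0.0]
ft_force: [-0.3, 0.2, 0.6]
grip_width: 1.0
```

Call:
move_arm --moves '[[[-1,-1,0],[0,0,10],1],[[-1,-1,0],[0,0,10],1],[[-1,-1,0],[0,0,10],1],[[-1,-1,0],[0,0,10],1],[[-1,-1,0],[0,0,10],1]]'

```text
clock: 2.6
position: [0.4417, -0.118, 0.231]
ee_rot: [0.623, 0.782, -0.0, -0.0]
ft_force: [0.4, 0.5, 0.7]
grip_width: 0.999
```

Call:
move_arm --moves '[[[-1,0,0],[0,0,9.4],1],[[-1,0,0],[0,0,9.4],1],[[-1,0.35,0],[0,0,0],1],[[-1,0.35,1],[0,0,0],1],[[-1,0.3,1],[0,0,0],1]]'

```text
clock: 3.22
position: [0.4674, -0.2439, 0.1806]
ee_rot: [0.74, 0.672, 0.0, 0.0]
ft_force: [1.2, 0.5, 0.8]
grip_width: 1.003
```

Run:
```python
from h import *
im,i=snap('wrist','w1'); o=get_obs(); print(i['origin'],i['rotation'],i['fx'],i['cx'],i['cy'],o['position'],o['ee_rot'])
a=np.radians(84.4);d=np.array([np.cos(a),np.sin(a),0]);w=np.array([d[1],-d[0],0]);c=np.array([.4669,-.234,.031])
for s,t in [(1,1),(1,-1),(-1,-1),(-1,1)]: print(w2px(i,c+s*.13*d+t*.015*w).round())
```

```text
[ 0.47416666 -0.17120141  0.32313746] [ 0.98817355 -0.04808384 -0.00653178  0.14545898] 357.02707317547913 324.47980693346693 194.4445631207615 [ 0.46567495 -0.24641265  0.17743844] [ 0.74116957  0.67131547 -0.0015799  -0.00084812]
[343.  -9.]
[302.  -9.]
[307. 302.]
[339. 302.]
```

View pics/w1.png

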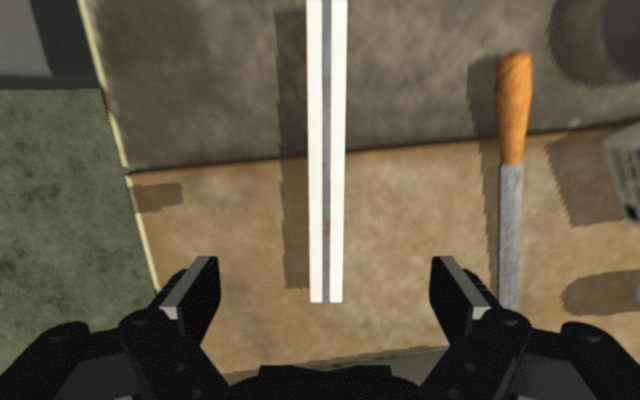

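The bar's rear end shows at (310–342, 302), about 3 px right of the prediction, which is roughly 3 mm in +x. The file is well clear of the fingers. I'll descend.

Call:
move_arm --moves '[[[-0.55,0.06,1],[0,0,0],1],[[-0.55,0.06,1],[0,0,0],1],[[0,0,1],[0,0,0],1],[[0,0,1],[0,0,0],1],[[0,0,1],[0,0,0],1]]'

```text
clock: 3.9
position: [0.4673, -0.2706, 0.0552]
ee_rot: [0.74, 0.672, -0.0, -0.0]
ft_force: [0.4, 0.4, -0.1]
grip_width: 0.995
```

Call:
move_arm --moves '[[[0,0,1],[0,0,0],1],[[0,0,0.7],[0,0,0],1],[[0,0,0],[0,0,0],1]]'

```text
clock: 4.28
position: [0.4667, -0.2705, 0.0128]
ee_rot: [0.74, 0.672, -0.001, -0.001]
ft_force: [-0.7, -0.4, 0.6]
grip_width: 0.998
```

Call:
move_arm --moves '[[[0,0,0.28],[0,0,0],1],[[0,0,0],[0,0,0],0.2],[[0,0,0],[0,0,0],0.2],[[0,0,0],[0,0,0],0.2],[[0,0,0],[0,0,0],0.2]]' --squeeze 60

```text
clock: 4.9
position: [0.4678, -0.271, 0.0073]
ee_rot: [0.74, 0.672, 0.0, 0.0]
ft_force: [-1.8, 1.0, 5.4]
grip_width: 0.337
```

Call:
move_arm --moves '[[[0,0,0],[0,0,0],0.1],[[0,0,0],[0,0,0],0.1],[[0,0,0],[0,0,0],0.1],[[0,0,0],[0,0,0],0.1]]'

```text
clock: 5.4
position: [0.4678, -0.271, 0.0073]
ee_rot: [0.741, 0.672, 0.0, 0.0]
ft_force: [-2.1, 0.4, 5.3]
grip_width: 0.338
```

Call:
move_arm --moves '[[[0,0,-1],[0,0,0],0.1],[[0,0,-1],[0,0,0],0.1],[[0.9,0,-1],[0,0,0],0.1],[[1,0,0],[0,0,0],0.1],[[1,0,0],[0,0,0],0.1]]'

```text
clock: 6.02
position: [0.4744, -0.1978, 0.0818]
ee_rot: [0.74, 0.672, 0.0, -0.0]
ft_force: [0.8, 0.3, -4.0]
grip_width: 0.336
```

Call:
move_arm --moves '[[[1,0.2,0],[0,0,0],0.1],[[1,0.2,0],[0,0,0],0.1],[[1,0.2,0],[0,0,0],0.1],[[1,0.2,0],[0,0,0],0.1],[[1,0.2,0],[0,0,0],0.1]]'

```text
clock: 6.65
position: [0.5113, -0.0758, 0.0815]
ee_rot: [0.74, 0.672, -0.0, -0.0]
ft_force: [0.8, -0.5, -3.0]
grip_width: 0.339
```

Call:
move_arm --moves '[[[1,0,0],[0,0,0],0.1],[[1,0,0],[0,0,0],0.1],[[1,0,0],[0,0,0],0.1],[[1,0,0],[0,0,0],0.1],[[0,0,0],[0,0,0],0.1]]'

```text
clock: 7.28
position: [0.5209, 0.0251, 0.0814]
ee_rot: [0.739, 0.673, -0.0, -0.0]
ft_force: [1.1, 0.4, -3.1]
grip_width: 0.334
```

Run:
```python
from h import *
import json
o=get_obs(); print(o['position'],o['ee_rot'],o['grip_width'])
im,i=snap('wrist','w2'); im2,i2=snap('top','t2')
json.dump({k:np.array(v).tolist() for k,v in i.items()},open('w2.json','w'))
c=cv2.resize(im2[155:255,220:380],None,fx=4,fy=4,interpolation=cv2.INTER_CUBIC)
cv2.imwrite('pics/w2t.png',np.vstack([im[:200],c])[:,:,::-1])
print(w2px(i,[.5432,.259,.043]),i['origin'])
```

```text
[0.52085369 0.02509267 0.08137257] [ 7.39303449e-01  6.73372262e-01 -1.24721533e-04 -4.37513707e-04] 0.3338671748648426
[ 325.82383882 -389.95437003] [0.52754359 0.09769822 0.22393874]
```

View pics/w2t.png

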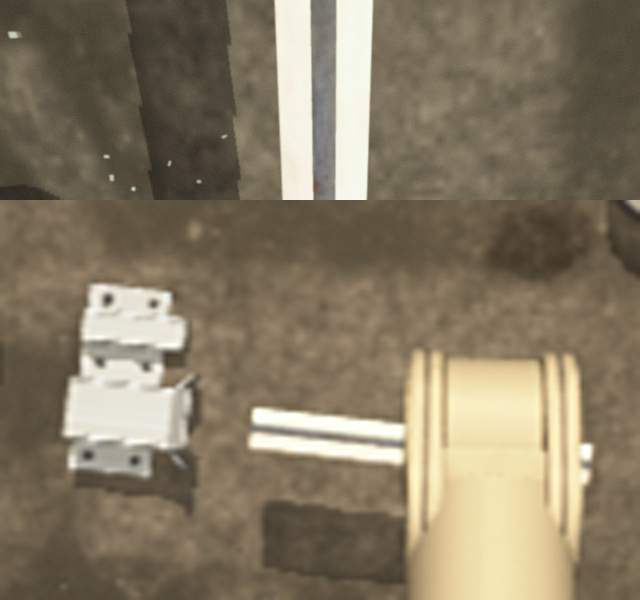

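The wrist camera is too low to see the sleeve. The top view shows the bar's front end about 50 mm short of the lips. I'll lower it close to the bench, where there's no parallax, and compare the axes.

Call:
move_arm --moves '[[[0,0,1],[0,0,0],0.1],[[0,0,1],[0,0,0],0.1],[[0,0,0.8],[0,0,0],0.1],[[0,0,0],[0,0,0],0.1]]'

```text
clock: 7.88
position: [0.5199, 0.0215, 0.0106]
ee_rot: [0.741, 0.672, -0.001, -0.001]
ft_force: [0.3, 0.6, -3.0]
grip_width: 0.34
```

Run:
```python
from h import *
import json
o=get_obs(); print(o['position'],o['ee_rot'],o['ft_force'])
im2,i2=snap('top','t3')
cv2.imwrite('pics/t3c.png',cv2.resize(im2[180:225,228:328],None,fx=8,fy=8,interpolation=cv2.INTER_CUBIC)[:,:,::-1])
```

```text
[0.51988755 0.02152965 0.01063676] [ 7.40985873e-01  6.71518795e-01 -1.47087214e-03 -5.28885852e-04] [ 0.27027996  0.61747862 -3.02553183]
```

View pics/t3c.png

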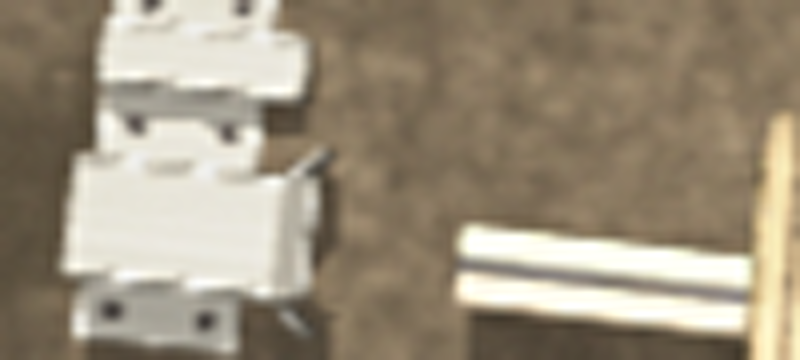

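Run:
```python
from h import *
import json
i=json.load(open('top.json'))
P=lambda u,v,z:px2w(i,228+u/8-.44,180+v/8-.44,z)
r=[P(*p,.043) for p in [(75,153),(286,176),(274,297),(62,272)]]
b=[P(*p,.034) for p in [(460,225),(748,257),(748,332),(457,303)]]
for n,q in [('roof',r),('bar',b)]:
    L=(q[0]+q[3]-q[1]-q[2])/2; W=(q[0]+q[1]-q[2]-q[3])/2
    print(n,'len',np.linalg.norm(L),'wid',np.linalg.norm(W),'ang',np.degrees(np.arctan2(L[1],L[0])),90+np.degrees(np.arctan2(W[1],W[0])),'ctr',sum(q)/4)
th=(r[1]+r[2])/2; f=(b[0]+b[3])/2; print('throat',th,'front',f)
for ang in (84.4,84.0,84.8):
  a=np.radians(ang); d=np.array([np.cos(a),np.sin(a)]); w=np.array([d[1],-d[0]]); q=(th-f)[:2]; print(ang,'along',q@d,'across(tool y)',q@w)
```

```text
roof len 0.08507176825099816 wid 0.048247227073952154 ang 84.52064010141032 85.49317025629693 ctr [0.54714737 0.30118015 0.043     ]
bar len 0.11711013230546183 wid 0.030793612781556137 ang 84.97961536944857 89.98122451688613 ctr [0.52850046 0.12965057 0.034     ]
throat [0.54308574 0.25883863 0.043     ] front [0.53362462 0.187981   0.034     ]
84.4 along 0.07144270120746454 across(tool y) 0.0025014711262616243
84.0 along 0.07145842362029169 across(tool y) 0.002002650073656
84.8 along 0.07142349677817116 across(tool y) 0.0030001702606936064
```

Axes agree within 0.5°. The bar needs 2.5 mm across, with the throat 71 mm and home about 151 mm ahead.

Call:
move_arm --moves '[[[0.6,0.1,0],[0,0,0],0.1],[[0.8,0,0],[0,0,0],0.1],[[0.8,0,0],[0,0,0],0.1],[[0.6,0,0],[0,0,0],0.1],[[0.3,0,0],[0,0,0],0.1]]'

```text
clock: 8.55
position: [0.5313, 0.1012, 0.012]
ee_rot: [0.74, 0.673, 0.0, -0.0]
ft_force: [0.0, -0.3, -2.9]
grip_width: 0.341
```

Call:
move_arm --moves '[[[0.5,0,0],[0,0,0],0.1],[[0.5,0,0],[0,0,0],0.1],[[0.3,0,0],[0,0,0],0.1]]'

```text
clock: 8.93
position: [0.5343, 0.1331, 0.0118]
ee_rot: [0.74, 0.672, 0.0, -0.0]
ft_force: [-0.3, 0.2, -3.4]
grip_width: 0.334
```

Call:
move_arm --moves '[[[0.5,0,0.1],[0,0,0],0.1],[[0.5,0,0],[0,0,0],0.1],[[0.2,0,0],[0,0,0],0.1],[[0.1,0,0],[0,0,0],0.1]]'

```text
clock: 9.43
position: [0.5374, 0.1647, 0.0093]
ee_rot: [0.74, 0.672, -0.0, 0.0]
ft_force: [-0.1, 0.0, -2.9]
grip_width: 0.337
```

Call:
move_arm --moves '[[[0.1,0,0],[0,0,0],0.1],[[0.08,0,0],[0,0,0],0.1]]'

```text
clock: 9.68
position: [0.5379, 0.1688, 0.0093]
ee_rot: [0.741, 0.672, 0.0, -0.0]
ft_force: [-1.3, 0.3, -3.6]
grip_width: 0.334
```

Travel so far is 148 mm with no contact. Expect it at about 151 mm.

Call:
move_arm --moves '[[[0.06,0,0],[0,0,0],0.1],[[0.06,0,0],[0,0,0],0.1]]'

```text
clock: 9.93
position: [0.5382, 0.1719, 0.0093]
ee_rot: [0.741, 0.672, 0.0, -0.0]
ft_force: [0.5, 0.4, -3.2]
grip_width: 0.337
```

Call:
move_arm --moves '[[[0.06,0,0],[0,0,0],0.1],[[0.04,0,0],[0,0,0],0.1]]'

```text
clock: 10.18
position: [0.5383, 0.1737, 0.0092]
ee_rot: [0.741, 0.672, -0.0, 0.0]
ft_force: [-0.3, -4.8, -2.0]
grip_width: 0.339
```

Contact began at 152 mm, with Fy at −5 N. I'll set the bar down on the bench and push home.

Call:
move_arm --moves '[[[-0.02,0,0.09],[0,0,0],0.1],[[0,0,0],[0,0,0],0.1]]'

```text
clock: 10.42
position: [0.5385, 0.1736, 0.0073]
ee_rot: [0.741, 0.672, 0.0, -0.0]
ft_force: [-2.2, -2.1, 3.4]
grip_width: 0.335
```

Call:
move_arm --moves '[[[0.06,0,0],[0,0,0],0.1],[[0.04,0,0],[0,0,0],0.1]]'

```text
clock: 10.68
position: [0.5385, 0.1737, 0.0073]
ee_rot: [0.741, 0.671, -0.001, 0.001]
ft_force: [-5.4, -12.8, 9.7]
grip_width: 0.341
```

Call:
move_arm --moves '[[[0.06,0,0],[0,0,0],0.1],[[0,0,0],[0,0,0],0.1]]'

```text
clock: 10.92
position: [0.5385, 0.1737, 0.0073]
ee_rot: [0.741, 0.671, -0.002, 0.001]
ft_force: [-6.6, -15.7, 11.8]
grip_width: 0.334
```

Call:
move_arm --moves '[[[0,0,0],[0,0,0],0.5],[[0,0,0],[0,0,0],0.7],[[0,0,0],[0,0,0],0.9],[[0,0,0],[0,0,0],0.9]]'

```text
clock: 11.42
position: [0.5388, 0.1783, 0.0071]
ee_rot: [0.74, 0.672, 0.0, -0.0]
ft_force: [-0.5, -0.1, -0.1]
grip_width: 0.905
```

Call:
move_arm --moves '[[[0,0,-0.6],[0,0,0],0.9],[[0,0,-1],[0,0,0],0.9],[[0,0,-1],[0,0,0],0.9],[[0,0,-1],[0,0,0],0.9],[[0,0,-1],[0,0,0],0.9]]'

```text
clock: 12.05
position: [0.5389, 0.1779, 0.124]
ee_rot: [0.741, 0.672, 0.001, 0.0]
ft_force: [0.9, -0.3, -0.8]
grip_width: 0.899
```

Call:
move_arm --moves '[[[-1,0,-1],[0,0,0],0.9],[[-1,0,-1],[0,0,0],0.9],[[-1,0,-1],[0,0,0],0.9],[[-1,0,-1],[0,0,0],0.9],[[-1,0,0],[0,0,0],0.9]]'

```text
clock: 12.68
position: [0.5276, 0.0525, 0.2251]
ee_rot: [0.741, 0.672, 0.002, 0.001]
ft_force: [0.2, -0.2, -0.2]
grip_width: 0.901
```

Run:
```python
from h import *
import json
o=get_obs(); print(o['position'],o['ft_force'])
im,i=snap('wrist','w4'); im2,i2=snap('top','t4')
json.dump({k:np.array(v).tolist() for k,v in i.items()},open('w4.json','w'))
c=cv2.resize(im2[170:235,225:353],None,fx=5,fy=5,interpolation=cv2.INTER_CUBIC)
cv2.imwrite('pics/f4.png',np.vstack([im[:270],c])[:,:,::-1])
```

```text
[0.52758799 0.05250139 0.22513225] [ 0.22347562 -0.16651849 -0.20650589]
```

View pics/f4.png

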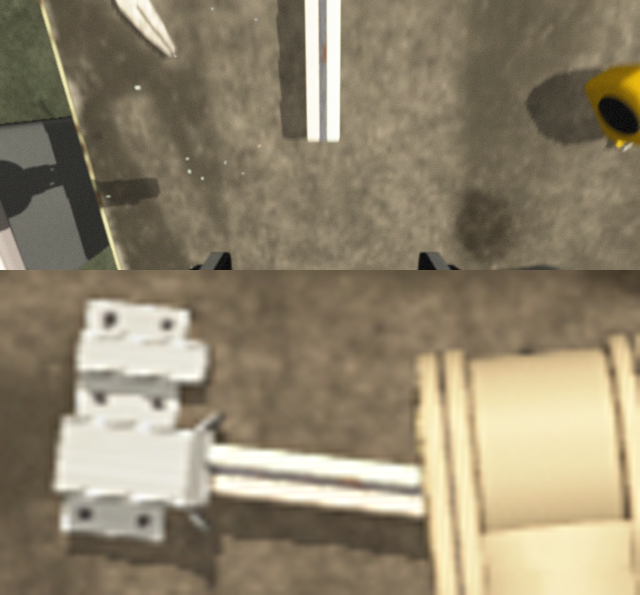

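Run:
```python
from h import *
import json
i=json.load(open('w4.json')); p=px2w(i,323,141,.031); print(p)
d=np.array([.094,.9956]); print('rear to throat (180.5 expected)',(np.array([.5431,.2592])-p[:2])@d)
```

```text
[0.52926766 0.07712124 0.031     ]
rear to throat (180.5 expected) 0.18257785350877825
```

The rear end measures 182.6 mm from the throat against 180.5 expected, within calibration error. There's plenty of time, so I'll confirm by a gentle push on the rear end with shut fingers.

Call:
move_arm --moves '[[[-0.6,0,0],[0,0,0],0],[[0,0,1],[0,0,0],0],[[0,0,1],[0,0,0],0],[[0,0,1],[0,0,0],0],[[0,0,1],[0,0,0],0]]'

```text
clock: 13.4
position: [0.525, 0.0386, 0.1213]
ee_rot: [0.74, 0.672, -0.0, -0.0]
ft_force: [-0.5, 0.9, -0.5]
grip_width: 0.003
```

Call:
move_arm --moves '[[[0,0,1],[0,0,0],0],[[0,0,1],[0,0,0],0],[[0,0,1],[0,0,0],0],[[0,0,1],[0,0,0],0],[[0,0,0.4],[0,0,0],0]]'

```text
clock: 14.02
position: [0.5243, 0.0385, 0.0109]
ee_rot: [0.74, 0.672, -0.001, -0.0]
ft_force: [0.3, -0.6, -0.4]
grip_width: -0.001
```

Call:
move_arm --moves '[[[0.3,0,0],[0,0,0],0],[[0.3,0,0],[0,0,0],0],[[0.2,0,0],[0,0,0],0]]'

```text
clock: 14.4
position: [0.5278, 0.0596, 0.0129]
ee_rot: [0.74, 0.672, 0.001, 0.0]
ft_force: [0.6, 0.3, 0.1]
grip_width: 0.003
```

Call:
move_arm --moves '[[[0.12,0,0],[0,0,0],0],[[0.1,0,0],[0,0,0],0]]'

```text
clock: 14.65
position: [0.5278, 0.0642, 0.0123]
ee_rot: [0.74, 0.672, 0.0, 0.0]
ft_force: [-0.4, 0.4, 0.9]
grip_width: -0.002
```

Call:
move_arm --moves '[[[0.08,0,0],[0,0,0],0],[[0.06,0,0],[0,0,0],0]]'

```text
clock: 14.9
position: [0.528, 0.0674, 0.012]
ee_rot: [0.741, 0.672, 0.0, -0.0]
ft_force: [0.3, 0.4, 0.3]
grip_width: 0.0
```

Call:
move_arm --moves '[[[0.06,0,0],[0,0,0],0],[[0.04,0,0],[0,0,0],0]]'

```text
clock: 15.15
position: [0.5283, 0.0699, 0.012]
ee_rot: [0.741, 0.672, 0.0, -0.0]
ft_force: [0.4, 0.2, -0.5]
grip_width: 0.004
```

Call:
move_arm --moves '[[[0.08,0,0],[0,0,0],0],[[0,0,0],[0,0,0],0]]'

```text
clock: 15.4
position: [0.5283, 0.0701, 0.012]
ee_rot: [0.741, 0.672, -0.001, 0.0]
ft_force: [-1.9, -5.6, 3.3]
grip_width: -0.001
```

Call:
move_arm --moves '[[[0.08,0,0],[0,0,0],0],[[0,0,0],[0,0,0],0]]'

```text
clock: 15.65
position: [0.5282, 0.0701, 0.012]
ee_rot: [0.741, 0.671, -0.002, 0.001]
ft_force: [-3.1, -11.1, 4.8]
grip_width: 0.001
```

Call:
move_arm --moves '[[[0.08,0,0],[0,0,0],0],[[0,0,0],[0,0,0],0]]'

```text
clock: 15.9
position: [0.5283, 0.0702, 0.012]
ee_rot: [0.742, 0.67, -0.002, 0.001]
ft_force: [-4.2, -18.9, 7.1]
grip_width: -0.001
```

The bar won't move under 19 N (friction alone would be about 1 N), so it's against the back wall. I'll back away.

Call:
move_arm --moves '[[[-0.6,0,0],[0,0,0],0],[[-0.8,0,0],[0,0,0],0],[[-0.5,0,-1],[0,0,0],0],[[0,0,-1],[0,0,0],0],[[0,0,-1],[0,0,0],0]]'

```text
clock: 16.52
position: [0.524, 0.0277, 0.0878]
ee_rot: [0.741, 0.672, 0.0, -0.0]
ft_force: [0.4, 0.5, 1.0]
grip_width: -0.003
```

Call:
move_arm --moves '[[[-1,0,-1],[0,0,0],0],[[-1,0,-1],[0,0,0],0],[[-1,0,-1],[0,0,0],0],[[-1,0,0],[0,0,0],0],[[0,0,0],[0,0,0],0]]'

```text
clock: 17.15
position: [0.5142, -0.0735, 0.1624]
ee_rot: [0.742, 0.671, 0.0, 0.0]
ft_force: [0.6, 0.9, -0.4]
grip_width: -0.0
```

Run:
```python
from h import *
o=get_obs(); print(o['position'],o['ft_force'])
im2,i2=snap('top','t5')
cv2.imwrite('pics/f5.png',cv2.resize(im2[130:290,220:480],None,fx=3,fy=3,interpolation=cv2.INTER_CUBIC)[:,:,::-1])
```

```text
[ 0.51415555 -0.07348495  0.16235438] [ 0.57395356  0.90543444 -0.35884392]
```

View pics/f5.png

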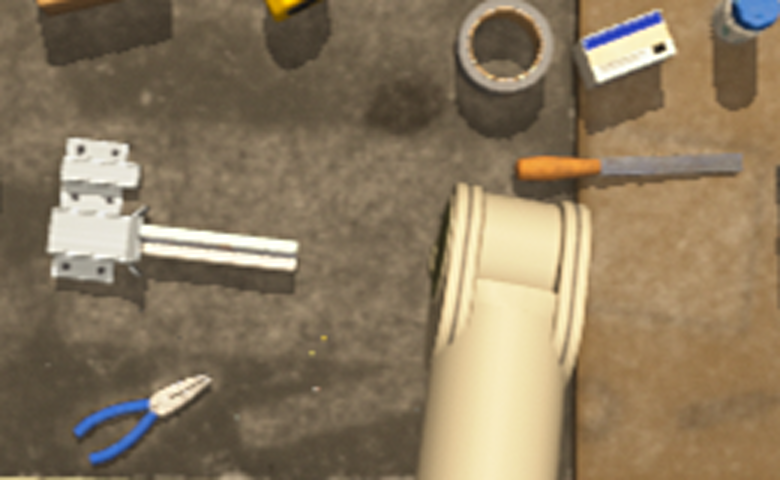

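The bar lies in the large sleeve with its rear end at crop (297, 256). The file is where it was, and the arm is clear.

```bash
python3 -c "
from h import *
print(hand_in())"
```

```text
the job is handed in; nothing more can be done
None
```

The extrusion is fully home in the large square sleeve of the right-hand holder and lying on the bench. I handed the job in after about 17 s on the clock. I gripped it off-centre, carried it over, lined it up from the top camera and slid it in until it met the back wall. Then I released it.

- **Push test:** it made contact after 152 mm of travel, against 151 mm predicted. After release I pushed its rear end with shut fingers. It did not move under about 19 N along the bar, so it is against the wall.
- **Final picture:** the bar is straight in the large sleeve, the file is where it was, and the arm is clear.
- **Small disagreement:** the wrist camera put the rear end at 182.6 mm from the throat, 2 mm more than the 180.5 mm expected. The finger contact gave about 179 mm. Both are within about 2 mm of the expected figure, which is the calibration accuracy.

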